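Flip the tall seed caddy open

TASK

Open the taller of the two grey flip-lid caddies: with a fingertip under its front lip push the lid up and right over backwards, until it stays open by its own weight, then take the hand away. Only touch and push, do not pinch the lid, press hard, or lift or shove the caddy; the low caddy stays shut and everything else on the table stays where it is.

Things in the scene. Friction and masses are not known exactly. Their poses are not given: they have to be found in the camera images.
- tall_caddy: The taller of two grey plastic flip-lid caddies, loose, about 1 kg: an open box 100 (front to back, its x) x 120 (its y) x 115 mm high, 4 mm walls, with seed packets inside. Origin: centre of its underside; x points from the lip side (front) to the hinge side (back), z up. The front faces roughly towards the robot.
- tall_lid (a joint): Angle of the tall caddy's lid about its hinge, rad: 0 shut (lid level), grows as the front edge rises; near 1.53 the lid's weight passes over the hinge, beyond that it falls open by itself to a stop at 1.95 and stays. Below that it falls shut when released. Hardly any friction, slight damping; the lid weighs 85 to 120 g.
- tall_lid_hinge (a point): Middle of the tall caddy's hinge line (runs along the caddy's y), at the back rim: 52 mm behind the caddy's centre, 118 mm above its underside.
- tall_lid_lip (a point): Middle of the front edge of the tall caddy's lid lip (moves with the lid). The lid is 5 mm thick, 124 mm wide; its level part reaches 100 mm forward of the hinge (2 mm short of the front wall's outer face); there the finger lip begins: 56 mm wide, 5 mm thick, sloping outwards and upwards at 20 degrees, sticking out 29 mm. Shut, this point is 129 mm above the caddy's underside and 129 mm forward of the hinge, with free air below it.
- tall_lid_under: The lid's plate with the lip (their underside is what a fingertip pushes). Moves with the lid; origin on the hinge line, x towards the back and z up when the lid is shut.
- tall_lid_top: Raised panels on the upper face of the same lid and lip, 4 mm high, set back from the edges. Same origin and axes. Fingers bearing on both this and the underside at once are pinching the lid.
- low_caddy: The other caddy, same build, same plastic, same lid and lip, but only 70 mm high; loose, about 1 kg. Origin: centre of its underside. To stay shut and where it is.
- low_lid (a joint): Angle of the low caddy's lid, rad, 0 shut; stays shut.
- can: Bystander: blue sprinkling can, body 124 mm across, 125 mm high (handle to 171 mm), spout tip 140 mm out along its x, handle behind. Origin: centre of its underside.
- brush: Bystander: wooden-handled brush lying bristles down, 210 mm long (along its x), 45 mm wide, 35 mm high. Origin: under its middle, on the surface.
- mister: Bystander: glass plant mister, 72 mm across, 166 mm high. Origin: centre of its underside.
- saucers: Bystander: stack of plastic saucers, 114 mm across, 48 mm high. Origin: centre of its underside.
- pot: Bystander: terracotta pot, 108 mm across, 95 mm high. Origin: centre of its underside.
- snips_pot: Bystander: white cylinder pot, 70 mm across, 100 mm high, with two tools standing in it up to 160 mm. Origin: centre of its underside.
There are look-alikes about, which are no part of the job. Leave any blue or yellow look-alike of the low_caddy alone.

How it is judged:
By the outcome, as a careful person would: the job done as asked, in the order asked, and still so for the second after the job is handed in, with the robot touching nothing.
It also fails if it takes over 40 s, if anything falls off the work surface, if the arm or the gripper's body presses on something with over 40 N, if the wrist force passes 120 N, or if a joint passes its speed limit or range.

ROBOT

A 7-joint arm with a two-finger parallel gripper is mounted at the origin on the work surface. World frame = base frame: x ahead of the robot, y to its left, z up, the work surface at z = 0. Lengths are in m, angles in rad, forces in N, time in s.
With the tool pointing down it reaches from about 0.425 to 0.875 m from the base axis. Payload 8.4 kg.
Tool frame: the origin (TCP) lies on the centre line of the jaws, within the pads' length; the fingertips stand 17 mm ahead of it and the grasp point (between the pads) lies 2 mm behind it; z points along the fingers, y is the direction in which the jaws open and shut (so a half turn about z gives the same grasp; the last joint's range is limited). The gripper opens to 87 mm and grips with 3 to 60 N. Pads are 19 mm wide; open, the fingers measure 117 mm over their backs; the gripper's body (75 mm by 190 mm) begins 51 mm behind the grasp point.
Start: joints at [-1.38, 0.333, 0.04, 1.465, -0.013, 1.343, -0.059], TCP at [0.186, 0.623, 0.24] pointing down, gripper open.
Joint ranges: [-2.58, 2.58], [-0.38, 2.09], [-1.3, 1.39], [0.25, 2.4], [-1.5, 4.64], [0.08, 2.09], [-2.65, 2.65]. Speed limits (rad/s): [2.22, 2.22, 2.79, 2.79, 3.14, 3.14, 3.14].

INTERFACE

Orientations are given as a rotation vector (axis times angle).
In Python, from workcell import r gives the robot as it stands.
- The arm moves only by the tool move_arm, never from a script. Its argument "series" is a list of rows, each an object of numbers: "x", "y", "z": the shift along the world's x, y, z in mm; "wx", "wy", "wz": the turn, a rotation vector about the world's x, y, z in rad. In form: [{"x": .., "y": .., "z": .., "wx": .., "wy": .., "wz": ..}, ...]. A call has 1 to 10 rows; each row shifts and turns the commanded pose from where the row before left it; what a row does not reach is not made up. A row lasts 1/10 s, in which the tool goes at most 50 mm and 8.59 degrees, less where a joint would pass 70% of its speed; a pose out of reach is approached as far as the arm can. A call with a gripper value outside its range is refused whole. "hand" is the closure, from -1 (fully open) to 1 (shut), so that 0 is half open, set as the call begins (left out, the last holds). The fingers move at their own pace and stop on an object; "squeeze" is the grip in N (left out, the last holds). Time passes only in rows, so rows that do not move let the fingers close. It gives the time, the measured TCP pose, the force and the opening at its end, in the units of the state.
- r.observe(): the state, without advancing time (a new reading comes with each control period).
- r.camera(name): name is "scene" or "top" or "wrist"; returns a dict with "img" (480x640x3 uint8, blue, green, red), "depth" (480x640 float32, m along the optical axis (not along the pixel's ray), 0 where there is no reading), "fx", "fy", "cx", "cy" (pixels), "k1" (the pictures are not rectified: a ray, as slopes to the right and down, at radius r is drawn at 1 + k1 r^2 times it, then the intrinsics apply), "eye" and "orientation" of the camera in the world; the wrist camera has in their place "hand_eye" (4x4, takes a point from camera to tool coordinates, whose origin is the TCP and whose axes are the flange's). Camera axes: x right, y up, looking along -z (the intrinsics and any distortion apply to the point x, -y, -z); pixel columns grow to the right and rows downward; lengths in m; the calibration is good to about 2 mm. A picture is of the moment at which its call begins: read the wrist's pose just before it.
- r.hand_in(): hands the job in, once; it reports no verdict.
The state is a dict: "time_s": time; "qpos": joint angles; "joint_velocities": joint speeds; "joint_torque": joint torques, N m; "ee_pos": TCP position; "eef_rot": TCP orientation; "force": force on the tool from outside, world axes, zero at the start; "torque": the same for the moment, N m; "finger_gap": opening from 0.0 (shut) to 1.0 (fully open).
Only numpy, scipy, OpenCV 4.12 (cv2) and the standard library are available. Lean on these libraries where they do the work, as an engineer would, in place of code of your own. Each camera call takes 0.05 s, during which the arm holds its last target.

## Working session

There is one attempt and no reset: what is moved stays moved. The work goes in short steps, Python scripts to look and compute and a tool call to move; the robot and the scene stay as the last step left them, time stands still between calls to the robot, and variables do not carry over. Pictures are saved under pics/ and viewed, and the job is handed in when it is done.

Besides the shell and the picture viewer there is one more tool, called as name(argument=value, ...) on one line, values as JSON. move_arm: Moves the arm, as the interface text tells. Its arguments: {"type":"object","properties":{"series":{"type":"array"},"hand":{"type":"number"},"squeeze":{"type":"number"}},"required":["series"]}

```bash
ls; mkdir -p pics; python3 - <<'E'
from workcell import r
import cv2,numpy as np,pickle
o=r.observe(); print(o)
for n in ("scene","top","wrist"):
    c=r.camera(n); pickle.dump(c,open(f"{n}.pkl","wb")); cv2.imwrite(f"pics/{n}0.png",c["img"])
    print(n,{k:v for k,v in c.items() if k not in("img","depth")})
E
```

```text
pics
{'time_s': 0.0, 'qpos': array([-1.38021672,  0.33389501,  0.03987969,  1.46626989, -0.01338054,
        1.34330897, -0.0585042 ]), 'joint_velocities': array([-0.00152073,  0.00260841, -0.00101198, -0.00109129,  0.00057971,
       -0.00030229,  0.00063511]), 'joint_torque': array([ 6.38471174e-04, -6.56368732e+01,  1.33576009e+00, -4.03807747e+01,
       -5.98426606e-02,  4.43869655e-02,  1.54612840e-04]), 'ee_pos': array([0.18564124, 0.62246214, 0.2386703 ]), 'eef_rot': array([-4.53613724e-01, -3.10856555e+00,  2.53228269e-03]), 'force': array([ 0.55837013, -0.56461278, -0.90597364]), 'torque': array([-0.00354643, -0.04399267, -0.02495894]), 'finger_gap': 0.9968724717431466}
scene {'fx': 569.0842503242724, 'fy': 569.0842503242724, 'cx': 324.33027923715235, 'cy': 245.31375221584545, 'k1': -0.1655518048654656, 'eye': array([1.59464255, 0.46900951, 1.34799052]), 'orientation': array([0.49127572, 0.70180699, 1.80863958])}
top {'fx': 622.9687122494267, 'fy': 622.9687122494267, 'cx': 314.8418830762267, 'cy': 230.32137499718064, 'k1': -0.08066614643574574, 'eye': array([0.25981705, 0.09947244, 1.80444684]), 'orientation': array([ 0.11372822, -0.13000554, -1.59693041])}
wrist {'fx': 398.32400545076575, 'fy': 398.32400545076575, 'cx': 317.59289007830625, 'cy': 243.34474585484227, 'k1': -0.0801298586659551, 'hand_eye': array([[-8.91410323e-04,  9.55833520e-01,  2.93907278e-01,
         8.07256511e-02],
       [ 9.99999394e-01,  1.04175958e-03, -3.55006317e-04,
         3.47007252e-05],
       [-6.45507659e-04,  2.93906784e-01, -9.55833869e-01,
        -1.44486374e-01],
       [ 0.00000000e+00,  0.00000000e+00,  0.00000000e+00,
         1.00000000e+00]])}
```

View pics/scene0.png

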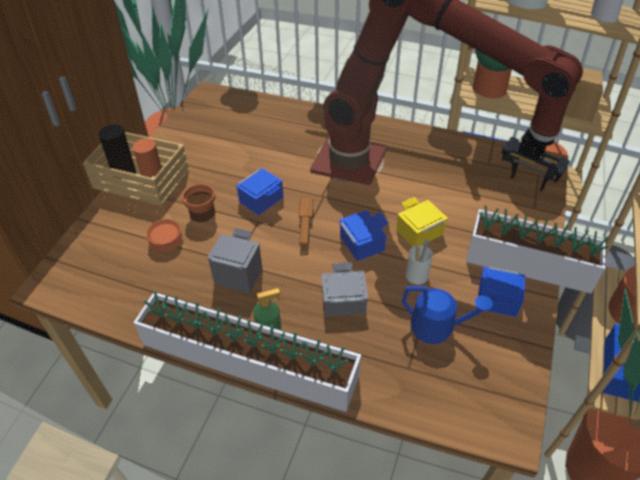

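View pics/top0.png

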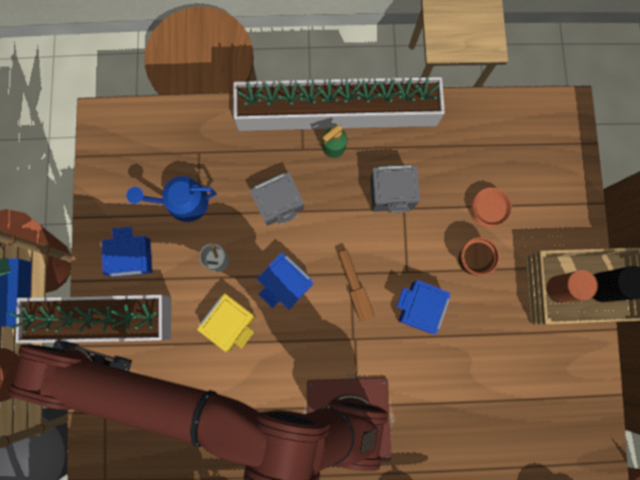

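View pics/wrist0.png

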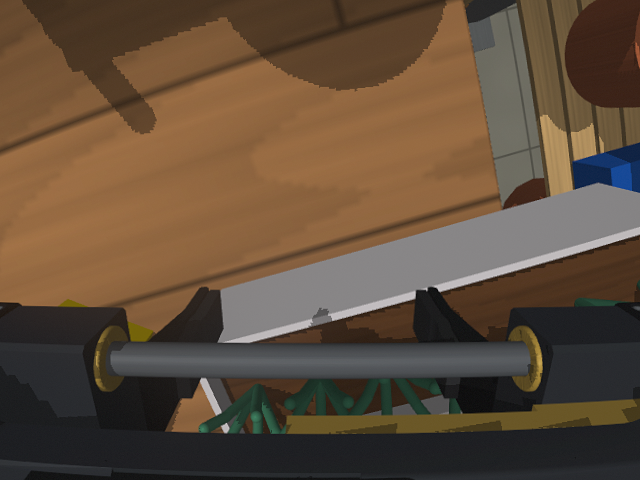

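The scene view shows two grey caddies, at about (237,262) and (344,292). In the top view they are at (395,188) and (278,198), with their lips towards the robot. I'll measure the heights and poses from depth.

```bash
cat > h.py <<'E'
import numpy as np,cv2,pickle
from scipy.spatial.transform import Rotation as R
def cloud(c,T=None):
    h,w=c["depth"].shape
    K=np.array([[c["fx"],0,c["cx"]],[0,c["fy"],c["cy"]],[0,0,1]])
    uv=np.stack(np.meshgrid(np.arange(w),np.arange(h)),-1).reshape(-1,1,2).astype(float)
    s=cv2.undistortPoints(uv,K,np.array([c["k1"],0,0,0,0.])).reshape(h,w,2)
    # distortion as told: r_d = r(1+k1 r^2)
    d=c["depth"]
    p=np.stack([s[...,0]*d,-s[...,1]*d,-d],-1)
    if T is None: return p@R.from_rotvec(c["orientation"]).as_matrix().T+c["eye"]
    return p@T[:3,:3].T+T[:3,3]
E
python3 - <<'E'
from h import *
for n in("top","scene"):
    c=pickle.load(open(n+".pkl","rb")); P=cloud(c); 
    hsv=cv2.cvtColor(c["img"],cv2.COLOR_BGR2HSV)
    ok=(c["depth"]>0)&(hsv[...,1]<60)&(P[...,2]>0.03)&(P[...,2]<0.25)&(P[...,0]>0.4)&(P[...,0]<0.95)
    k,l,st,ce=cv2.connectedComponentsWithStats(ok.astype(np.uint8))
    for i in range(1,k):
        if st[i,4]<150: continue
        q=P[l==i]; 
        print(n,ce[i].round(),st[i,4],"mean",q.mean(0).round(3),"min",q.min(0).round(3),"max",q.max(0).round(3),"zmed",np.percentile(q[:,2],[10,50,80,95]).round(3))
        zt=np.percentile(q[:,2],90)
        t=q[q[:,2]>zt-0.015]
        rect=cv2.minAreaRect((t[:,:2]*1000).astype(np.float32)); print("  rect",rect)
    tab=P[(c["depth"]>0)&(np.abs(P[...,2])<.02)&(P[...,0]>.4)&(P[...,0]<.9)&(abs(P[...,1])<.3)]; print("table z",np.median(tab[:,2]))
E
```

```text
top [338. 117.] 2679 mean [ 0.859 -0.     0.08 ] min [ 0.848 -0.303  0.03 ] max [0.95  0.299 0.164] zmed [0.042 0.085 0.106 0.112]
  rect ((898.9971923828125, -1.902496337890625), (601.5244140625, 101.30180358886719), 89.9950942993164)
top [395. 188.] 2045 mean [ 0.636 -0.147  0.117] min [ 0.565 -0.215  0.03 ] max [ 0.7   -0.088  0.14 ] zmed [0.109 0.121 0.126 0.13 ]
  rect ((632.4796142578125, -151.0664825439453), (134.97848510742188, 125.41123962402344), 1.2344359159469604)
top [277. 199.] 1795 mean [0.623 0.181 0.076] min [0.549 0.109 0.03 ] max [0.698 0.258 0.093] zmed [0.07  0.077 0.081 0.085]
  rect ((618.6535034179688, 179.26878356933594), (133.26976013183594, 123.16212463378906), 23.649961471557617)
top [213. 258.] 313 mean [0.459 0.365 0.079] min [0.427 0.328 0.03 ] max [0.496 0.398 0.147] zmed [0.041 0.081 0.1   0.128]
  rect ((462.16156005859375, 363.3934326171875), (69.80500030517578, 65.89559936523438), 44.70063781738281)
table z -0.0010700466596713643
scene [235. 258.] 2198 mean [ 0.661 -0.14   0.103] min [ 0.569 -0.216  0.03 ] max [ 0.71  -0.085  0.136] zmed [0.051 0.1
[... 401 characters left out ...]
 0.073] min [0.549 0.111 0.03 ] max [0.71  0.259 0.093] zmed [0.051 0.077 0.081 0.084]
  rect ((622.995361328125, 180.58651733398438), (140.2972412109375, 124.62660217285156), 22.66619110107422)
scene [202. 313.] 1061 mean [ 0.876 -0.139  0.111] min [ 0.822 -0.302  0.058] max [0.95  0.072 0.168] zmed [0.089 0.106 0.138 0.16 ]
  rect ((910.34716796875, -102.77792358398438), (65.36920928955078, 350.7222900390625), 1.7232205867767334)
scene [326. 354.] 946 mean [0.878 0.215 0.103] min [0.806 0.043 0.03 ] max [0.95  0.302 0.168] zmed [0.084 0.103 0.112 0.156]
  rect ((893.3623046875, 169.06619262695312), (189.13577270507812, 29.080312728881836), 88.86697387695312)
table z -0.00013187021296001689
```

move_arm(series=[{"x":20,"y":-10,"z":30,"wz":0.03},{"x":30,"y":-25,"z":25,"wz":0.03},{"x":30,"y":-30,"z":15,"wz":0.03},{"x":30,"y":-30,"z":15,"wz":0.03},{"x":30,"y":-30,"z":10,"wz":0.03},{"x":30,"y":-35,"z":10,"wz":0.03},{"x":25,"y":-40,"wz":0.03},{"x":25,"y":-40,"wz":0.03},{"x":15,"y":-45,"wz":0.03},{"x":10,"y":-45,"wz":0.02}], hand=1, squeeze=5)

```text
schema error: expected keys x, y, z, wx, wy, wz
```

```bash
python3 - <<'E'
from h import *
c=pickle.load(open("top.pkl","rb")); P=cloud(c)
for n in("top","scene"):
    c=pickle.load(open(n+".pkl","rb")); P=cloud(c)
    m=(c["depth"]>0)&(P[...,0]>.54)&(P[...,0]<.72)&(P[...,1]>-.25)&(P[...,1]<-.05)&(P[...,2]>.105)
    q=P[m]
    ys=(q[:,1].min()+q[:,1].max())/2
    for x in np.arange(.56,.72,.01):
        s=q[(q[:,0]>x)&(q[:,0]<=x+.01)]
        if len(s): print(n,round(x,3),len(s),"y",s[:,1].min().round(3),s[:,1].max().round(3),"z",np.percentile(s[:,2],[10,50,90]).round(3))
t=pickle.load(open("top.pkl","rb"));im=t["img"][60:330,170:540];cv2.imwrite("pics/topc.png",cv2.resize(im,None,fx=2,fy=2,interpolation=cv2.INTER_CUBIC))
E
```

```text
top 0.56 36 y -0.179 -0.126 z [0.123 0.13  0.137]
top 0.57 73 y -0.181 -0.124 z [0.122 0.126 0.132]
top 0.58 67 y -0.18 -0.125 z [0.121 0.128 0.133]
top 0.59 143 y -0.214 -0.09 z [0.11  0.118 0.125]
top 0.6 176 y -0.214 -0.09 z [0.115 0.121 0.127]
top 0.61 154 y -0.215 -0.089 z [0.116 0.123 0.129]
top 0.62 160 y -0.214 -0.089 z [0.117 0.123 0.128]
top 0.63 159 y -0.212 -0.089 z [0.117 0.123 0.128]
top 0.64 156 y -0.213 -0.09 z [0.118 0.123 0.129]
top 0.65 152 y -0.213 -0.089 z [0.117 0.123 0.128]
top 0.66 153 y -0.212 -0.088 z [0.117 0.122 0.129]
top 0.67 165 y -0.212 -0.088 z [0.117 0.122 0.128]
top 0.68 144 y -0.213 -0.089 z [0.115 0.121 0.126]
top 0.69 127 y -0.21 -0.089 z [0.114 0.12  0.125]
top 0.7 4 y -0.194 -0.113 z [0.112 0.116 0.117]
scene 0.56 4 y -0.179 -0.132 z [0.124 0.126 0.127]
scene 0.57 43 y -0.182 -0.123 z [0.123 0.128 0.131]
scene 0.58 47 y -0.179 -0.121 z [0.124 0.128 0.134]
scene 0.59 86 y -0.185 -0.09 z [0.116 0.124 0.131]
scene 0.6 88 y -0.214 -0.089 z [0.117 0.12  0.125]
scene 0.61 98 y -0.214 -0.088 z [0.119 0.123 0.125]
scene 0.62 108 y -0.216 -0.089 z [0.118 0.123 0.128]
scene 0.63 108 y -0.215 -0.091 z [0.119 0.124 0.127]
scene 0.64 110 y -0.211 -0.089 z [0.119 0.124 0.127]
scene 0.65 109 y -0.21 -0.088 z [0.118 0.123 0.127]
scene 0.66 117 y -0.211 -0.088 z [0.119 0.123 0.128]
scene 0.67 117 y -0.211 -0.085 z [0.118 0.122 0.128]
scene 0.68 126 y -0.211 -0.088 z [0.118 0.122 0.127]
scene 0.69 133 y -0.21 -0.088 z [0.115 0.12  0.125]
scene 0.7 147 y -0.21 -0.087 z [0.11  0.116 0.123]
```

The tall caddy is the one on the right. Its lip tip is at about (0.567, -0.152, 0.13), its hinge at about (0.695, -0.149, 0.118), and its yaw is about 1°. The move was refused because every key has to be present, so I'll send it again.

move_arm(series=[{"x":20,"y":-10,"z":30,"wx":0,"wy":0,"wz":0.03},{"x":30,"y":-25,"z":25,"wx":0,"wy":0,"wz":0.03},{"x":30,"y":-30,"z":15,"wx":0,"wy":0,"wz":0.03},{"x":30,"y":-30,"z":15,"wx":0,"wy":0,"wz":0.03},{"x":30,"y":-30,"z":10,"wx":0,"wy":0,"wz":0.03},{"x":30,"y":-35,"z":10,"wx":0,"wy":0,"wz":0.03},{"x":25,"y":-40,"z":0,"wx":0,"wy":0,"wz":0.03},{"x":25,"y":-40,"z":0,"wx":0,"wy":0,"wz":0.03},{"x":15,"y":-45,"z":0,"wx":0,"wy":0,"wz":0.03},{"x":10,"y":-45,"z":0,"wx":0,"wy":0,"wz":0.02}], hand=1, squeeze=5)

```text
time_s: 1.15
ee_pos: [0.4316, 0.2906, 0.3441]
eef_rot: [0.0, -3.141, 0.001]
force: [-0.1, -0.3, -0.1]
finger_gap: 0.173
```

move_arm(series=[{"x":5,"y":-44,"z":0,"wx":0,"wy":0,"wz":0},{"x":5,"y":-44,"z":0,"wx":0,"wy":0,"wz":0},{"x":5,"y":-44,"z":0,"wx":0,"wy":0,"wz":0},{"x":5,"y":-44,"z":0,"wx":0,"wy":0,"wz":0},{"x":0,"y":-44,"z":0,"wx":0,"wy":-0.08,"wz":0},{"x":0,"y":-44,"z":0,"wx":0,"wy":-0.08,"wz":0},{"x":0,"y":-44,"z":0,"wx":0,"wy":-0.08,"wz":0},{"x":0,"y":-44,"z":0,"wx":0,"wy":-0.08,"wz":0},{"x":0,"y":-44,"z":0,"wx":0,"wy":-0.08,"wz":0},{"x":0,"y":-44,"z":0,"wx":0,"wy":-0.08,"wz":0}])

```text
time_s: 2.15
ee_pos: [0.45, -0.0678, 0.3457]
eef_rot: [-0.007, 2.803, 0.021]
force: [-0.2, 0.7, -0.1]
finger_gap: 0.003
```

```bash
python3 - <<'E'
from workcell import r
from h import *
o=r.observe(); print(o["ee_pos"],o["eef_rot"],o["qpos"].round(3),o["finger_gap"])
print(R.from_rotvec(o["eef_rot"]).as_matrix().round(3))
c=r.camera("wrist"); cv2.imwrite("pics/wrist1.png",c["img"]); pickle.dump((o,c),open("wrist1.pkl","wb"))
E
```

```text
[ 0.44999444 -0.06781291  0.34565193] [-0.00657748  2.80324343  0.02087273] [-0.209 -0.38   0.211  1.978  0.067  1.197  1.562] 0.003240334064728737
[[-0.943 -0.007  0.332]
 [-0.002  1.     0.015]
 [-0.332  0.014 -0.943]]
```

View pics/wrist1.png

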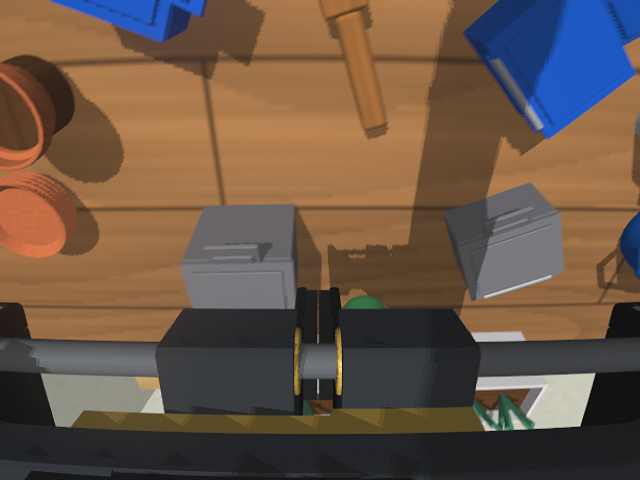

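move_arm(series=[{"x":15,"y":-21,"z":-35,"wx":0,"wy":0,"wz":0},{"x":15,"y":-21,"z":-35,"wx":0,"wy":0,"wz":0},{"x":15,"y":-21,"z":-35,"wx":0,"wy":0,"wz":0},{"x":15,"y":-21,"z":-35,"wx":0,"wy":0,"wz":0},{"x":0,"y":0,"z":0,"wx":0,"wy":-0.08,"wz":0},{"x":0,"y":0,"z":0,"wx":0,"wy":-0.08,"wz":0},{"x":0,"y":0,"z":0,"wx":0,"wy":-0.08,"wz":0},{"x":0,"y":0,"z":0,"wx":0,"wy":-0.08,"wz":0}])

```text
time_s: 3.0
ee_pos: [0.5102, -0.1508, 0.2054]
eef_rot: [-0.009, 2.483, 0.018]
force: [0.4, 0.5, 0.4]
finger_gap: 0.004
```

```bash
python3 - <<'E'
from workcell import r
from h import *
o=r.observe(); print(o["time_s"],o["ee_pos"],o["eef_rot"],o["qpos"].round(3),o["finger_gap"])
print(R.from_rotvec(o["eef_rot"]).as_matrix().round(3))
c=r.camera("wrist"); cv2.imwrite("pics/wrist2.png",c["img"]); pickle.dump((o,c),open("wrist2.pkl","wb"))
E
```

```text
3.0 [ 0.51022335 -0.15075749  0.2053739 ] [-0.0089082   2.48272344  0.01817711] [-0.215 -0.327  0.489  2.318 -0.099  0.486  1.952] 0.004315980909481847
[[-0.791 -0.011  0.612]
 [-0.002  1.     0.015]
 [-0.612  0.011 -0.791]]
```

View pics/wrist2.png

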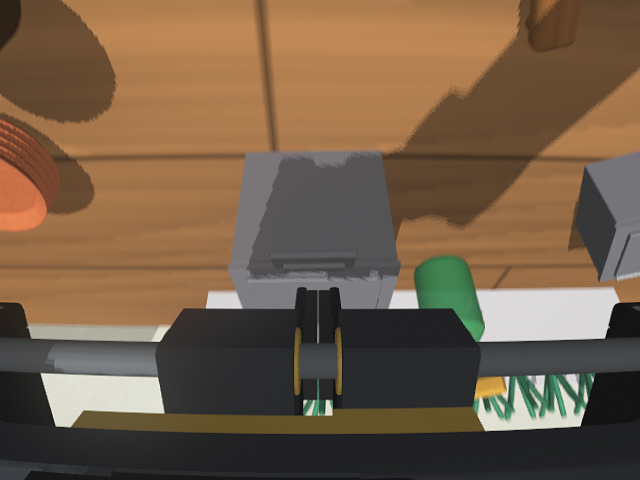

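The wrist view shows the tall caddy from the front, with its lip at about (312,258). The fingers are shut at (318,300), just ahead of it. I'll measure the lip from this view.

```bash
python3 - <<'E'
from h import *
o,c=pickle.load(open("wrist2.pkl","rb"))
B=np.eye(4);B[:3,:3]=R.from_rotvec(o["eef_rot"]).as_matrix();B[:3,3]=o["ee_pos"]
P=cloud(c,B@c["hand_eye"])
for v in range(240,286,4): print(v,[P[v,u].round(3).tolist() for u in (285,312,340)])
m=(c["depth"]>0)&(P[...,2]>.1)&(P[...,2]<.15)&(P[...,0]>.555)&(P[...,0]<.6);m[290:]=0
q=P[m];f=q[q[:,0]<.58]; print(q.min(0),q.max(0)); print("lip y",f[:,1].min(),f[:,1].max(),np.percentile(f[:,0],[1,5,20]))
for y in np.arange(-.18,-.12,.01):
  s=f[(f[:,1]>y)&(f[:,1]<y+.01)]; print(round(y,3),len(s),np.percentile(s[:,0],[2,10]).round(4) if len(s) else 0)
E
```

```text
240 [[0.598, -0.173, 0.098], [0.596, -0.153, 0.099], [0.597, -0.132, 0.099]]
244 [[0.597, -0.173, 0.102], [0.595, -0.153, 0.103], [0.597, -0.132, 0.102]]
248 [[0.598, -0.173, 0.105], [0.597, -0.153, 0.106], [0.597, -0.133, 0.105]]
252 [[0.57, -0.17, 0.127], [0.57, -0.153, 0.127], [0.57, -0.135, 0.127]]
256 [[0.57, -0.17, 0.13], [0.571, -0.153, 0.13], [0.57, -0.135, 0.13]]
260 [[0.578, -0.171, 0.128], [0.579, -0.153, 0.127], [0.581, -0.134, 0.126]]
264 [[0.584, -0.171, 0.127], [0.584, -0.153, 0.127], [0.583, -0.134, 0.128]]
268 [[0.587, -0.171, 0.128], [0.588, -0.153, 0.128], [0.587, -0.134, 0.129]]
272 [[0.607, -0.173, 0.12], [0.607, -0.153, 0.12], [0.608, -0.133, 0.119]]
276 [[0.611, -0.173, 0.121], [0.61, -0.153, 0.121], [0.609, -0.133, 0.122]]
280 [[0.611, -0.173, 0.124], [0.612, -0.153, 0.124], [0.612, -0.133, 0.124]]
284 [[0.617, -0.173, 0.124], [0.617, -0.153, 0.124], [0.617, -0.132, 0.124]]
[ 0.56776434 -0.21388923  0.10000015] [ 0.5999952  -0.08970696  0.13070262]
lip y -0.18003933768247865 -0.12476380198367416 [0.56814786 0.56869977 0.56947764]
-0.18 154 [0.569  0.5698]
-0.17 173 [0.569  0.5695]
-0.16 163 [0.5685 0.5692]
-0.15 166 [0.5682 0.569 ]
-0.14 159 [0.5682 0.5688]
-0.13 93 [0.5683 0.5685]
```

move_arm(series=[{"x":3,"y":-1,"z":-33,"wx":0,"wy":0,"wz":0},{"x":6,"y":-1,"z":-33,"wx":0,"wy":0,"wz":0},{"x":12,"y":0,"z":-28,"wx":0,"wy":0,"wz":0},{"x":0,"y":0,"z":0,"wx":0,"wy":-0.05,"wz":0},{"x":0,"y":0,"z":0,"wx":0,"wy":-0.05,"wz":0},{"x":0,"y":0,"z":0,"wx":0,"wy":0,"wz":0}])

```text
time_s: 3.65
ee_pos: [0.5393, -0.1525, 0.1289]
eef_rot: [-0.009, 2.424, 0.032]
force: [0.0, -0.7, 0.1]
finger_gap: 0.007
```

```bash
python3 - <<'E'
from workcell import r
from h import *
o=r.observe(); print(o["time_s"],o["ee_pos"],o["eef_rot"],o["qpos"].round(3),o["force"])
M=R.from_rotvec(o["eef_rot"]).as_matrix();print(M.round(3), "tip",o["ee_pos"]+.017*M[:,2])
c=r.camera("wrist"); cv2.imwrite("pics/wrist3.png",c["img"])
c=r.camera("scene"); cv2.imwrite("pics/scene3.png",cv2.resize(c["img"][180:360,150:390],None,fx=3,fy=3,interpolation=2))
E
```

```text
3.65 [ 0.53927003 -0.15249335  0.12888308] [-0.00870342  2.42371474  0.03168623] [-0.377 -0.135  0.716  2.396 -0.782  0.247  2.65 ] [ 0.01493058 -0.67561072  0.0618754 ]
[[-0.753 -0.015  0.657]
 [ 0.002  1.     0.025]
 [-0.658  0.021 -0.753]] tip [ 0.55044714 -0.1520636   0.11608123]
```

View pics/wrist3.png

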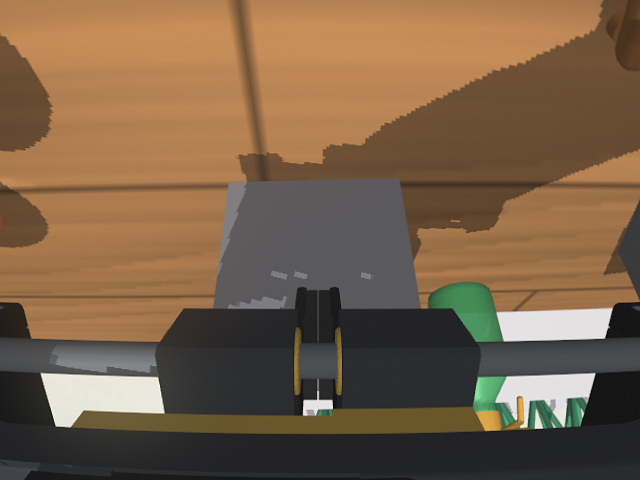

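View pics/scene3.png

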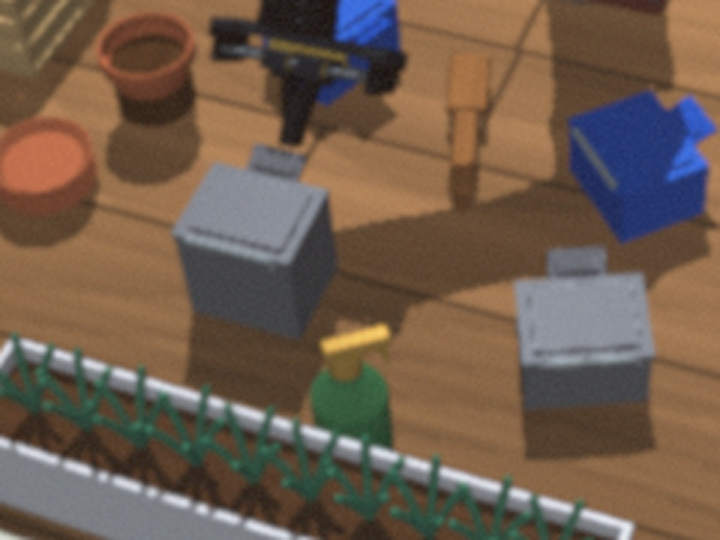

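move_arm(series=[{"x":0,"y":0,"z":0,"wx":0,"wy":0.05,"wz":-0.05},{"x":0,"y":0,"z":-4,"wx":0,"wy":0.03,"wz":-0.05},{"x":2,"y":0,"z":-8,"wx":0,"wy":0,"wz":0},{"x":4,"y":0,"z":-4,"wx":0,"wy":0,"wz":0},{"x":0,"y":0,"z":0,"wx":0,"wy":0,"wz":0}])

```text
time_s: 4.25
ee_pos: [0.544, -0.1544, 0.1132]
eef_rot: [0.078, 2.483, -0.008]
force: [0.0, -0.5, -0.8]
finger_gap: 0.005
```

```bash
cat > st.py <<'E'
from workcell import r
from h import *
o=r.observe(); print(o["time_s"],"q",o["qpos"].round(3),"F",o["force"].round(2))
M=R.from_rotvec(o["eef_rot"]).as_matrix();t=o["ee_pos"]+.017*M[:,2]
print("tcp",o["ee_pos"].round(4),"d",M[:,2].round(3),"y",M[:,1].round(3),"tip",t.round(4),"upper corner",(t-.0095*M[:,0]).round(4))
E
python3 st.py
```

```text
4.25 q [-0.22  -0.065  0.51   2.365 -0.577  0.23   2.331] F [ 0.03 -0.54 -0.77]
tcp [ 0.544  -0.1544  0.1132] d [ 0.61  -0.025 -0.792] y [0.058 0.998 0.013] tip [ 0.5543 -0.1549  0.0997] upper corner [ 0.5618 -0.1554  0.1055]
```

move_arm(series=[{"x":6,"y":0,"z":0,"wx":0,"wy":0,"wz":0},{"x":6,"y":0,"z":0,"wx":0,"wy":0,"wz":0},{"x":6,"y":0,"z":0,"wx":0,"wy":0,"wz":0},{"x":0,"y":0,"z":3,"wx":0,"wy":0,"wz":0},{"x":0,"y":0,"z":0,"wx":0,"wy":0,"wz":0}])

```text
time_s: 4.75
ee_pos: [0.5628, -0.1537, 0.1169]
eef_rot: [0.081, 2.481, -0.006]
force: [-0.6, 0.1, 0.1]
finger_gap: 0.007
```

```bash
python3 st.py; cat > plan.py <<'E'
import numpy as np
H=np.array([.698,.118]); phi=np.deg2rad(37.6); d=np.array([np.sin(phi),-np.cos(phi)]); n=np.array([np.cos(phi),np.sin(phi)])
s=np.linspace(0,1,200); a=np.deg2rad(20)
e=np.array([-np.cos(a),np.sin(a)])
lo=np.array([-.1,-.002])  # underside start guess; tip bottom ~(-.129,.008)
pts=np.concatenate([np.outer(s,[-.1,-.002]), lo+np.outer(s,.029*e), lo+np.outer(s,.029*e)+np.array([0,.005])])
def rot(p,t): c,q=np.cos(t),np.sin(t); return np.stack([p[:,0]*c+p[:,1]*q,-p[:,0]*q+p[:,1]*c],1)
def hit(C,t):
    w=rot(pts,t)+H-C
    return np.any((w@d<0)&(w@n<0)&(w@n>-.019)&(w@d>-.07))
def ang(C,t0):
    t=t0
    while hit(C,t) and t<2: t+=.01
    return t
E
python3 - <<'E'
from plan import *
C=np.array([.580,.1085]); t=0
c0=C-H; 
for k,th in enumerate(np.arange(0,1.8,.1)):
    Ck=rot(c0[None],th)[0]+H; t=ang(Ck,t if k else 0)
    print(round(th,2),(Ck-C).round(4)*1000,"lid",round(t,2))
E
```

```text
4.75 q [-0.238 -0.03   0.519  2.328 -0.607  0.237  2.34 ] F [-0.61  0.13  0.12]
tcp [ 0.5628 -0.1537  0.1169] d [ 0.612 -0.024 -0.791] y [0.06  0.998 0.016] tip [ 0.5732 -0.1541  0.1034] upper corner [ 0.5807 -0.1546  0.1092]
0.0 [0. 0.] lid 0
0.1 [-0.4 11.8] lid 0.05
0.2 [ 0.5 23.6] lid 0.13
0.3 [ 2.5 35.3] lid 0.22
0.4 [ 5.6 46.7] lid 0.31
0.5 [ 9.9 57.7] lid 0.4
0.6 [15.2 68.3] lid 0.49
0.7 [21.6 78.3] lid 0.59
0.8 [29.  87.5] lid 0.69
0.9 [37.2 96. ] lid 0.79
1.0 [ 46.3 103.7] lid 0.89
1.1 [ 56.  110.4] lid 0.99
1.2 [ 66.4 116. ] lid 1.09
1.3 [ 77.3 120.7] lid 1.18
1.4 [ 88.6 124.2] lid 1.28
1.5 [100.2 126.5] lid 1.38
1.6 [111.9 127.7] lid 1.48
1.7 [123.8 127.7] lid 1.58
```

move_arm(series=[{"x":0,"y":0,"z":6,"wx":0,"wy":0,"wz":0},{"x":0,"y":0,"z":6,"wx":0,"wy":0,"wz":0},{"x":0,"y":0,"z":6,"wx":0,"wy":0,"wz":0},{"x":0,"y":0,"z":6,"wx":0,"wy":0,"wz":0},{"x":1,"y":0,"z":6,"wx":0,"wy":0,"wz":0}])

```text
time_s: 5.25
ee_pos: [0.5632, -0.1537, 0.1466]
eef_rot: [0.081, 2.482, -0.006]
force: [0.8, 0.7, 0.2]
finger_gap: 0.007
```

```bash
python3 st.py;python3 - <<'E'
from workcell import r
import cv2
c=r.camera("wrist"); cv2.imwrite("pics/wrist4.png",c["img"])
c=r.camera("scene"); cv2.imwrite("pics/scene4.png",cv2.resize(c["img"][180:360,150:390],None,fx=3,fy=3,interpolation=2))
E
```

```text
5.25 q [-0.187 -0.087  0.454  2.298 -0.373  0.298  2.106] F [0.84 0.66 0.21]
tcp [ 0.5632 -0.1537  0.1466] d [ 0.611 -0.024 -0.791] y [0.06  0.998 0.016] tip [ 0.5736 -0.1541  0.1332] upper corner [ 0.5811 -0.1546  0.139 ]
```

View pics/scene4.png

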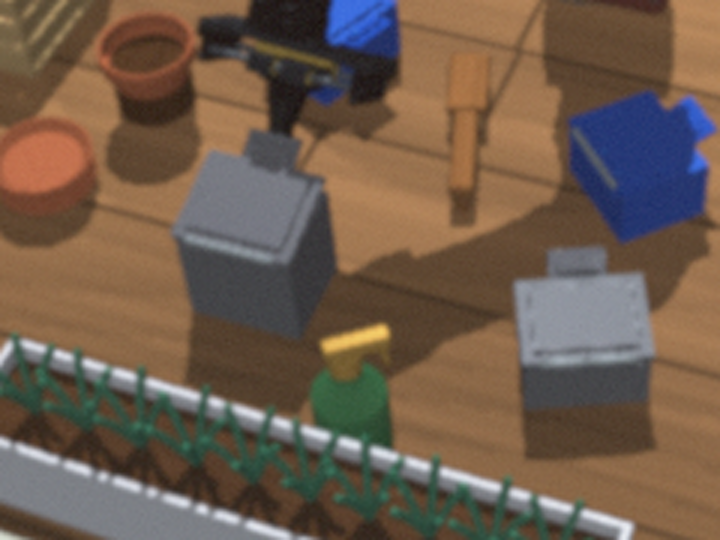

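View pics/wrist4.png

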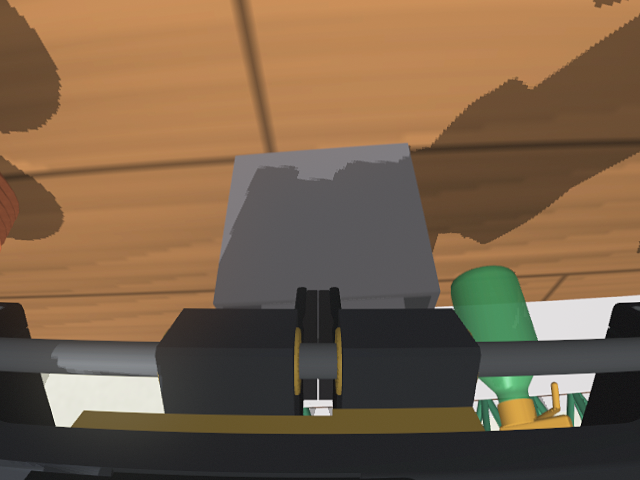

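In the scene view the tall caddy's lid is rising off the rim, with the lip at (275,150) in the crop. The caddy hasn't moved and the forces are under 1 N. I'll keep following the arc.

move_arm(series=[{"x":1,"y":0,"z":6,"wx":0,"wy":0,"wz":0},{"x":1,"y":0,"z":6,"wx":0,"wy":0,"wz":0},{"x":1,"y":0,"z":6,"wx":0,"wy":0,"wz":0},{"x":2,"y":0,"z":6,"wx":0,"wy":0,"wz":0},{"x":2,"y":0,"z":5,"wx":0,"wy":0,"wz":0},{"x":3,"y":0,"z":5,"wx":0,"wy":0,"wz":0},{"x":3,"y":0,"z":5,"wx":0,"wy":0,"wz":0},{"x":3,"y":0,"z":5,"wx":0,"wy":0,"wz":0},{"x":4,"y":0,"z":5,"wx":0,"wy":0,"wz":0}])

```text
time_s: 6.25
ee_pos: [0.5835, -0.1538, 0.1959]
eef_rot: [0.082, 2.482, -0.006]
force: [-0.4, -0.1, 0.6]
finger_gap: 0.007
```

```bash
python3 st.py;python3 - <<'E'
from workcell import r
import cv2
c=r.camera("scene"); cv2.imwrite("pics/scene5.png",cv2.resize(c["img"][180:360,150:390],None,fx=3,fy=3,interpolation=2))
E
```

```text
6.25 q [-0.14  -0.116  0.385  2.206 -0.227  0.406  1.941] F [-0.42 -0.11  0.63]
tcp [ 0.5835 -0.1538  0.1959] d [ 0.611 -0.024 -0.791] y [0.061 0.998 0.016] tip [ 0.5938 -0.1542  0.1824] upper corner [ 0.6013 -0.1547  0.1882]
```

View pics/scene5.png

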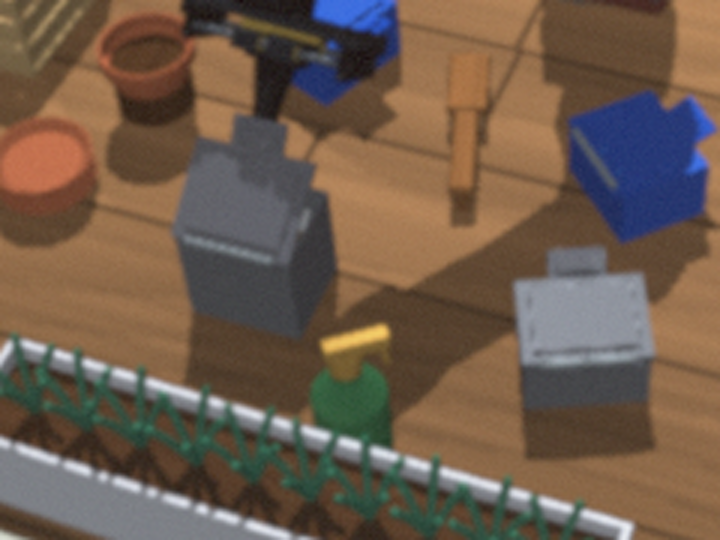

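The lid is clearly lifting, with its front edge near (260,135), and the caddy stays put. Continuing.

move_arm(series=[{"x":3,"y":0,"z":5,"wx":0,"wy":0,"wz":0},{"x":4,"y":0,"z":5,"wx":0,"wy":0,"wz":0},{"x":4,"y":0,"z":4,"wx":0,"wy":0,"wz":0},{"x":4,"y":0,"z":4,"wx":0,"wy":0,"wz":0},{"x":5,"y":0,"z":4,"wx":0,"wy":0,"wz":0},{"x":5,"y":0,"z":4,"wx":0,"wy":0,"wz":0},{"x":5,"y":0,"z":3,"wx":0,"wy":0,"wz":0},{"x":5,"y":0,"z":3,"wx":0,"wy":0,"wz":0},{"x":5,"y":0,"z":3,"wx":0,"wy":0,"wz":0},{"x":5,"y":0,"z":2,"wx":0,"wy":0,"wz":0}])

```text
time_s: 7.3
ee_pos: [0.6287, -0.1538, 0.2328]
eef_rot: [0.082, 2.482, -0.006]
force: [-0.3, 0.2, 0.6]
finger_gap: 0.003
```

```bash
python3 st.py;python3 - <<'E'
from workcell import r
import cv2
c=r.camera("scene"); cv2.imwrite("pics/scene6.png",cv2.resize(c["img"][180:360,150:390],None,fx=3,fy=3,interpolation=2))
E
```

```text
7.3 q [-0.144 -0.059  0.372  2.077 -0.212  0.48   1.895] F [-0.27  0.16  0.6 ]
tcp [ 0.6287 -0.1538  0.2328] d [ 0.612 -0.024 -0.791] y [0.061 0.998 0.016] tip [ 0.6391 -0.1542  0.2194] upper corner [ 0.6466 -0.1547  0.2252]
```

View pics/scene6.png

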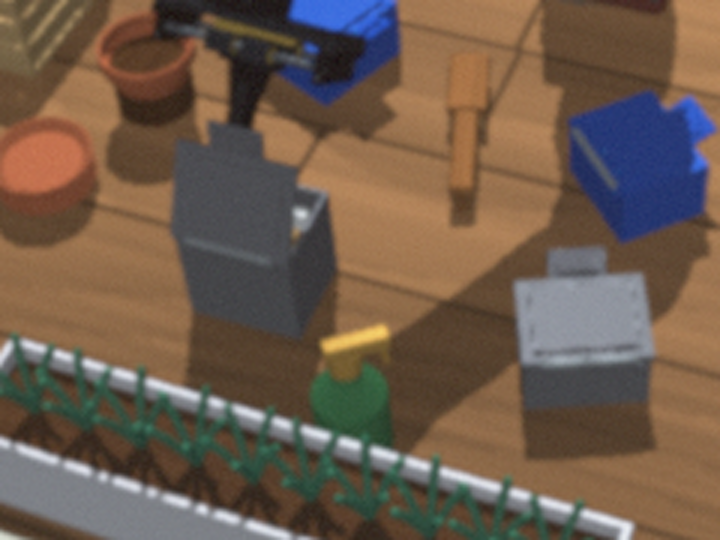

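move_arm(series=[{"x":5,"y":0,"z":2,"wx":0,"wy":0,"wz":0},{"x":5,"y":0,"z":2,"wx":0,"wy":0,"wz":0},{"x":6,"y":0,"z":2,"wx":0,"wy":0,"wz":0},{"x":6,"y":0,"z":1,"wx":0,"wy":0,"wz":0},{"x":6,"y":0,"z":1,"wx":0,"wy":0,"wz":0},{"x":6,"y":0,"z":1,"wx":0,"wy":0,"wz":0},{"x":6,"y":0,"z":0,"wx":0,"wy":0,"wz":0},{"x":6,"y":0,"z":0,"wx":0,"wy":0,"wz":0},{"x":6,"y":0,"z":0,"wx":0,"wy":0,"wz":0},{"x":5,"y":0,"z":0,"wx":0,"wy":0,"wz":0}])

```text
time_s: 8.35
ee_pos: [0.6857, -0.1537, 0.2414]
eef_rot: [0.082, 2.482, -0.006]
force: [-0.1, 0.3, 0.3]
finger_gap: 0.007
```

```bash
python3 st.py;python3 - <<'E'
from workcell import r
import cv2
c=r.camera("scene"); cv2.imwrite("pics/scene7.png",cv2.resize(c["img"][180:360,150:390],None,fx=3,fy=3,interpolation=2))
E
```

```text
8.35 q [-0.152  0.056  0.376  1.953 -0.271  0.5    1.917] F [-0.09  0.32  0.26]
tcp [ 0.6857 -0.1537  0.2414] d [ 0.611 -0.024 -0.791] y [0.061 0.998 0.016] tip [ 0.6961 -0.1541  0.228 ] upper corner [ 0.7036 -0.1547  0.2338]
```

View pics/scene7.png

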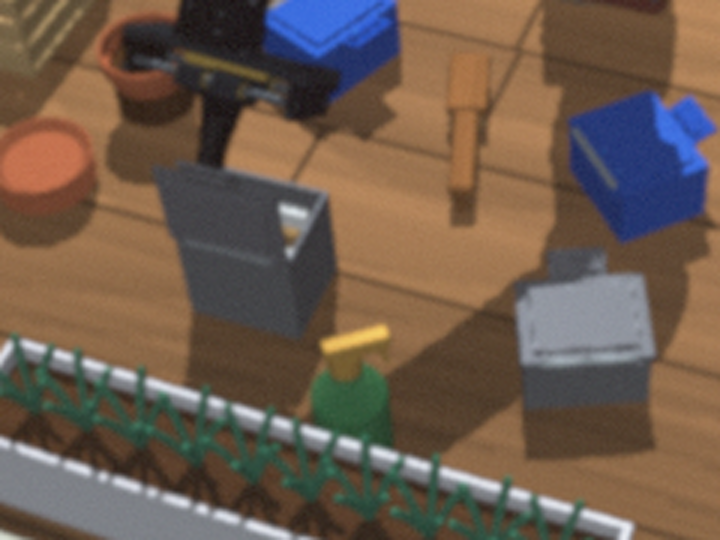

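The lid is about vertical or just past it. I'll nudge it a little further.

move_arm(series=[{"x":5,"y":0,"z":0,"wx":0,"wy":0,"wz":0},{"x":5,"y":0,"z":0,"wx":0,"wy":0,"wz":0},{"x":5,"y":0,"z":0,"wx":0,"wy":0,"wz":0},{"x":4,"y":0,"z":0,"wx":0,"wy":0,"wz":0},{"x":0,"y":0,"z":0,"wx":0,"wy":0,"wz":0},{"x":0,"y":0,"z":0,"wx":0,"wy":0,"wz":0},{"x":0,"y":0,"z":0,"wx":0,"wy":0,"wz":0},{"x":0,"y":0,"z":0,"wx":0,"wy":0,"wz":0}])

```text
time_s: 9.2
ee_pos: [0.7041, -0.1538, 0.2416]
eef_rot: [0.082, 2.482, -0.006]
force: [1.0, -0.2, -0.2]
finger_gap: 0.005
```

```bash
python3 st.py;python3 - <<'E'
from workcell import r
import cv2
c=r.camera("scene"); cv2.imwrite("pics/scene8.png",cv2.resize(c["img"][180:360,150:390],None,fx=3,fy=3,interpolation=2))
E
```

```text
9.2 q [-0.15   0.095  0.375  1.914 -0.292  0.504  1.927] F [ 0.97 -0.2  -0.17]
tcp [ 0.7041 -0.1538  0.2416] d [ 0.612 -0.024 -0.791] y [0.061 0.998 0.016] tip [ 0.7145 -0.1543  0.2281] upper corner [ 0.722  -0.1548  0.2339]
```

View pics/scene8.png

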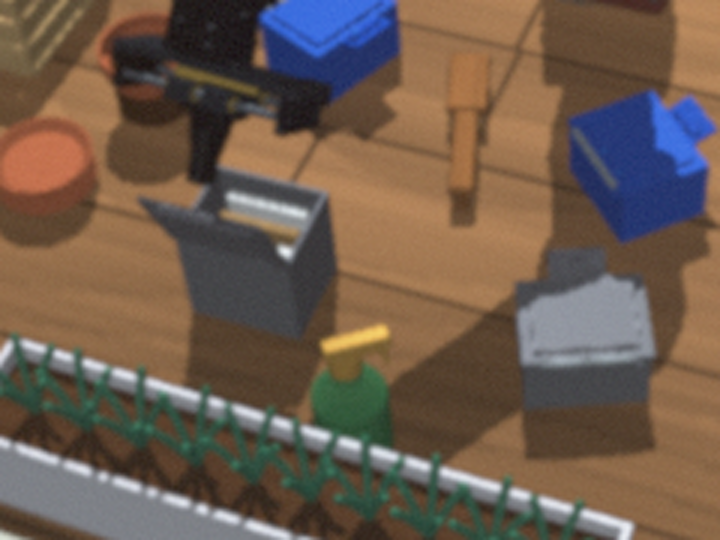

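The lid has fallen fully back, tilting away behind the hinge. Next I'll retreat back and up, clear of everything.

move_arm(series=[{"x":-10,"y":0,"z":10,"wx":0,"wy":0,"wz":0},{"x":-20,"y":0,"z":20,"wx":0,"wy":0,"wz":0},{"x":-25,"y":0,"z":20,"wx":0,"wy":0,"wz":0},{"x":-25,"y":0,"z":20,"wx":0,"wy":0,"wz":0},{"x":-25,"y":0,"z":15,"wx":0,"wy":0,"wz":0},{"x":-20,"y":0,"z":10,"wx":0,"wy":0,"wz":0},{"x":0,"y":0,"z":0,"wx":0,"wy":0,"wz":0},{"x":0,"y":0,"z":0,"wx":0,"wy":0,"wz":0}])

```text
time_s: 10.05
ee_pos: [0.5793, -0.1538, 0.3371]
eef_rot: [0.082, 2.48, -0.005]
force: [0.7, 0.6, 0.4]
finger_gap: 0.005
```

```bash
python3 st.py;python3 - <<'E'
from workcell import r
from h import *
c=r.camera("scene"); cv2.imwrite("pics/scene9.png",c["img"])
c0=pickle.load(open("scene.pkl","rb")); P0=cloud(c0); P=cloud(c)
for nm,yr in(("tall",(-.25,-.05)),("low",(.09,.28))):
  for A,cc in((P0,c0),(P,c)):
    hs=cv2.cvtColor(cc["img"],cv2.COLOR_BGR2HSV)
    m=(A[...,0]>.69)&(A[...,0]<.82)&(A[...,1]>yr[0])&(A[...,1]<yr[1])&(A[...,2]>.02)&(A[...,2]<.3)&(hs[...,1]<60)&(cc["depth"]>0)
    q=A[m]; w=q[q[:,2]<(.09 if nm=="tall" else .055)]
    print(nm,"back wall x",np.median(w[:,0]).round(4),"y",np.percentile(w[:,1],[2,98]).round(4))
    if nm=="tall":
      u=q[(q[:,2]>.125)]; 
      if len(u)>50: 
        f=np.polyfit(u[:,2],u[:,0],1); print("lid tilt past vertical deg",np.degrees(np.arctan(f[0])),"max",u.max(0))
E
```

```text
10.05 q [-0.136 -0.259  0.336  2.014 -0.037  0.722  1.742] F [0.74 0.57 0.39]
tcp [ 0.5793 -0.1538  0.3371] d [ 0.613 -0.024 -0.79 ] y [0.061 0.998 0.017] tip [ 0.5897 -0.1542  0.3236] upper corner [ 0.5972 -0.1548  0.3295]
tall back wall x 0.6983 y [-0.2053 -0.0898]
tall back wall x 0.6982 y [-0.2046 -0.0901]
lid tilt past vertical deg 22.16936155248952 max [ 0.76188898 -0.08532879  0.23815551]
low back wall x 0.6961 y [0.1511 0.1828]
low back wall x 0.6961 y [0.1499 0.1823]
```

View pics/scene9.png

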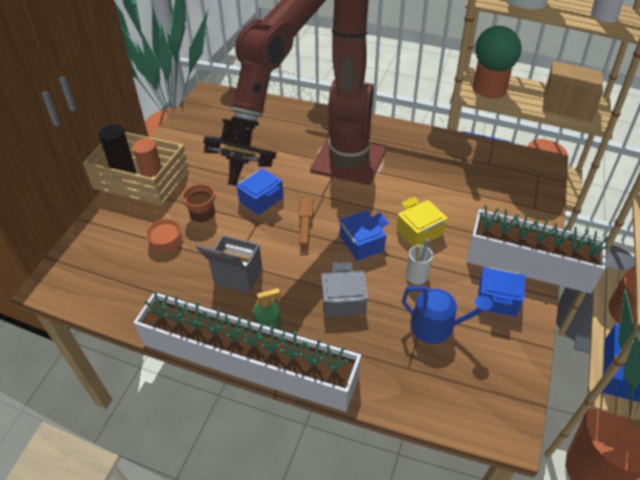

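The picture shows the tall caddy at (237,262) with its lid thrown back about 22° past vertical, which is roughly 1.95 rad and at its stop. Everything else is where it was, and the hand is well clear.

```bash
python3 -c "
from workcell import r
print(r.hand_in())"
```

```text
the job is handed in; nothing more can be done
None
```

The tall caddy's lid is open and resting at its back stop, and I handed the job in after about 10 s of robot time. With the fingers shut and tilted, I put the fingertips under the front lip and followed the lid's arc up until it fell back by itself. Then I backed the hand off, well clear.

Last checks:
- **Lid:** it measures about 22° past vertical, roughly 1.95 rad.
- **Caddies:** the back walls of both moved less than about 1 mm in the depth images, so neither was shoved. The low caddy is still shut.
- **Other objects:** they look unmoved in the last picture; I checked these by eye only.
- **Force:** every wrist reading was about 1 N or less, and I took readings only between moves.

One move was refused because I left out some required keys. On the way in, the arm reached its joint limits twice and stopped short of the commanded pose, so I went on with a smaller tilt. No check failed or disagreed.

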